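Hold the bread bin's lid half open

ROBOT

A 6-joint arm with a two-finger parallel gripper is mounted at the origin on a cart in front of the work surface, level with it; the furniture and walls round the work are solid. World frame = base frame: x ahead of the robot, y to its left, z up, the work surface at z = 0. Lengths are in mm, angles in rad, forces in N, time in s.
With the tool pointing down it reaches from about 325 to 1000 mm from the base axis. Payload 5.1 kg.
Tool frame: the origin (TCP) lies between the finger pads; the fingertips stand 22 mm ahead of it and the grasp point (between the pads) lies 3 mm ahead of it; z points along the fingers, y is the line along which they close (so a half turn about z gives the same grasp; the last joint's range is limited). The gripper opens to 85 mm and grips with 20 to 120 N. Pads are 22 mm wide; open, the fingers measure 114 mm over their backs; the gripper's body (76 mm by 85 mm) begins 54 mm behind the grasp point. The pads swing forward as they close: fully open they stand 13 mm farther back than shut.
Start: joints at [-1.187, 0.124, 1.65, -0, 1.367, -0.083], TCP at [292.488, -580.462, 253.322] pointing down, gripper open.
Joint ranges: [-2.61, 2.61], [-1.02, 2.33], [0.03, 2.71], [-1.35, 4.49], [0.32, 2.68], [-2.91, 2.91]. Speed limits (rad/s): [2.57, 2.57, 3.14, 3.14, 3.14, 3.14].

INTERFACE

Orientations are given as a rotation vector (axis times angle).
In Python, from rig import env gives the robot as it stands. The module is installed in compiled form; this text tells all that it offers.
- The arm moves only by the tool step_arm, never from a script. Its argument "commands" is a list of rows, each a list of 3 entries, a list of its own where there are three numbers: the opening in per cent of the stroke, from 0 (shut) to 100 (fully open), then the shift along the tool's x, y, z in cm, then the turn about the tool's z in units of 5 degrees (1.0 is 5 degrees). A call has 1 to 8 rows; each row is the pose to reach, as a shift and turn from the pose commanded when the call began, along the tool's axes at that moment; what a row does not reach only later rows make up. A row lasts 1/12 s, in which the tool goes at most 41.7 mm and 7.16 degrees, less where a joint would pass 70% of its speed; a pose out of reach is approached as far as the arm can. A call with a gripper value outside its range is refused whole. The fingers move at their own pace and stop on an object; "newtons" is the grip in N (left out, the last holds). Time passes only in rows, so rows that repeat a pose let the fingers close. It gives the time, the measured TCP pose, the force, the opening and the grip force at its end, in the units of the state.
- env.get_obs(): the state, without advancing time (a new reading comes with each control period).
- env.grab_frame(name): name is "side" or "top"; returns a dict with "pixels" (420x560x3 uint8, blue, green, red), "K" (3x3 intrinsics, pixels), "T" (4x4, takes a point from camera to world coordinates). Camera axes: x right, y down, z forward; pixel columns grow to the right and rows downward; lengths in mm; the calibration is good to about 2 mm. A picture is of the moment at which its call begins. There is no depth.
- env.job_done(): hands the job in; it is judged then, once.
The state is a dict: "t": time; "joint_pos": joint angles; "dq": joint speeds; "tau": joint torques, N m; "tcp_pos": TCP position; "ee_rot": TCP orientation; "force": force on the tool from outside, world axes, zero at the start; "torque": the same for the moment, N m; "opening": finger opening in mm; "grasp_force": force on a finger pad.
Only numpy, scipy, OpenCV 4.12 (cv2) and the standard library are available. Lean on these libraries where they do the work, as an engineer would, in place of code of your own. Each camera call takes 0.05 s, during which the arm holds its last target. There are 200 camera calls.

TASK

The bread bin is to be filled: take the saddle caddy off its lid, hang it astride the towel rail with one pocket on each side of the bar, and let go of it. Then raise the bin's lid by its handle to 45 degrees from closed and hold it still there; the lid falls shut by itself, so finish while still holding it. Leave the other things on the worktop where they are.

Things in the scene. Friction and masses are not known exactly. Their poses are not given: they have to be found in the camera images.
- caddy_center (a point): centre (half-way up) of the loose grey plastic saddle caddy, 124 x 70 x 125 mm (x, y, z), 0.18 kg. Grip tab upright on top: 36 mm along x, 10 mm thick along y, 17.5 to 62.5 mm above this point. Below the tab a flat bridge 52 x 50 mm, underside 13.5 mm above this point. x runs from pocket to pocket, z up; same under a half turn. It starts on the bin's lid, x roughly along the bin's y
- caddy: the caddy's underside centre, 62.5 mm below its centre. Two open pockets, each 40 x 70 x 36 mm high, at x = -42 and +42 mm; from each an upright leg 50 mm wide in y rises to the bridge, inner faces 44 mm apart in x. The gap between the legs, open below and at both y ends, takes the bar along the caddy's y
- rail_mid (a point): middle of the axis of the towel rail's bar: a fixed steel bar of 12 mm diameter and 240 mm length along this point's y, axis 150 mm above the worktop, on a post at each end; the caddy hangs in the free stretch between the posts
- rail: the whole towel rail; origin on the worktop below the middle of the bar, y along the bar. Behind the bin and the rail stands a fixed microwave, 0.31 m high, its front at about x = 0.62 m (left end) to 0.65 m (right end) over y = -0.27 to 0.25 m, which a wide swing with the caddy would hit
- bin_base (a point): centre of the underside of the bread bin, a fixed white box 180 mm deep (x) x 220 mm wide (y) x 125 mm high, with a wooden lid 10 mm thick on top (lid's top at 135 mm when closed). Its front faces -x, to the robot; +x points to the hinge side
- lid_handle (a point): middle of the lid's handle: a steel rod of 10 mm diameter and 100 mm length along the bin's y, whose posts are 43 mm to either side of the middle. Its axis is 32 mm above the lid's top, 76 mm in front of the bin's centre; free all round between the posts. The point turns with the lid
- lid_hinge (a point): middle of the lid's hinge axis, which runs along the bin's y at the upper rear edge of the bin, 125 mm above the worktop. With the lid closed the handle rod lies 166 mm in front of (-x) and 42 mm above this axis
- bread_lid (a joint): angle of the lid, rad: 0 closed, grows as the front edge rises, 0.785 is 45 degrees; stop at 1.75. The lid weighs about 0.3 kg and falls shut when let go below about 1.5 rad
- spice_jar: spice jar, 45 x 45 x 106 mm, a bystander; origin under its centre
- mug: mug, 83 x 117 x 94 mm, a bystander; origin under its centre
- tub: small food tub, 72 x 71 x 71 mm, a bystander; origin under its centre
- matches: match box, 36 x 53 x 15 mm, a bystander; origin under its centre
Things that resemble listed ones, but are neither listed nor needed, are in the scene too. What is shaped like the caddy but orange is not meant.

How it is judged (in metres and radians):
On the way, in this order (a step that is already met when the one before it is completed fails the run):
1. the caddy hangs astride the rail's bar, let go (x of caddy_center in the frame of rail_mid between -0.022 and 0.022 m and y of caddy_center in the frame of rail_mid between -0.1 and 0.1 m and z of caddy_center in the frame of rail_mid between -0.025 and 0.01 m and angle between caddy_center's own z axis and vertical below 0.3 rad and contact force between caddy and rail above 0.4 N and contact force between caddy and the arm below 0.05 N and contact force between caddy and the fingers below 0.05 N and linear speed of caddy below 0.03 m/s), for 0.3 s.
2. the lid is held at 45 degrees by the gripper (value of joint bread_lid between 0.645 and 0.925 rad and velocity of joint bread_lid between -0.06 and 0.06 rad/s and contact force between the fingers and bread_lid above 0.5 N and contact force between caddy and bread_lid below 0.05 N), for 0.3 s.
At the end, for the whole second after the job is handed in: The caddy hangs on the bar, one pocket each side, between the posts, upright within 17 degrees, at rest and not touched by the robot; the lid stands still at 45 degrees, give or take 8, carried by the gripper's fingers, which keep hold of it (all of step 1 and all of step 2); the arm keeps its last pose, push and grip.
It fails at once if another thing on the worktop is shifted by more than 30 mm (distance of any of spice_jar, mug, tub, matches from where it was at the start of the episode above 0.03 m).
It also fails if it takes over 59 s, if anything falls off the work surface, if the arm or the gripper's body presses on something with over 40 N, if the wrist force passes 120 N, or if a joint passes its speed limit or range.

## Working session

There is one attempt and no reset: what is moved stays moved. The work goes in short steps, Python scripts to look and compute and a tool call to move; the robot and the scene stay as the last step left them, time stands still between calls to the robot, and variables do not carry over. Pictures are saved under pics/ and viewed, at most 10 in all, crops included, and the job is handed in when it is done.

Besides the shell and the picture viewer there is one more tool, called after ">>>" as a command line: name --argument value ..., lists and objects as JSON in quotes. step_arm: Moves the arm, as the interface text tells. Its arguments: {"type":"object","properties":{"commands":{"type":"array","items":{"type":"array"}},"newtons":{"type":"number"}},"required":["commands"]}

```bash
mkdir -p pics; python3 - <<'E'
from rig import env
import cv2,numpy as np
for n in("side","top"):
    f=env.grab_frame(n); cv2.imwrite(f"pics/{n}0.png",f["pixels"]); np.savez(f"{n}0.npz",**f); print(n,f["K"].round(1).tolist(),f["T"].round(3).tolist())
o=env.get_obs();print({k:np.round(v,3).tolist() for k,v in o.items()})
E
```

```text
side [[385.5, 0.0, 281.4], [0.0, 385.5, 204.0], [0.0, 0.0, 1.0]] [[-1.0, -0.005, -0.006, 468.949], [0.002, 0.597, -0.802, 1185.286], [0.008, -0.802, -0.597, 1027.444], [0.0, 0.0, 0.0, 1.0]]
top [[465.0, 0.0, 271.9], [0.0, 465.0, 213.4], [0.0, 0.0, 1.0]] [[0.054, -0.968, 0.246, 81.857], [-0.999, -0.054, 0.009, -14.32], [0.005, -0.246, -0.969, 1562.099], [0.0, 0.0, 0.0, 1.0]]
{'t': 0.1, 'joint_pos': [-1.187, 0.124, 1.652, -0.0, 1.367, -0.083], 'dq': [-0.0, -0.0, -0.003, -0.001, -0.0, 0.002], 'tau': [0.0, -42.493, -36.665, -0.0, 0.004, -0.0], 'tcp_pos': [292.275, -580.01, 252.176], 'ee_rot': [-3.055, -0.726, 0.0], 'force': [-0.681, 0.312, 0.321], 'torque': [-0.012, -0.005, -0.014], 'grasp_force': 0.0, 'opening': 85.353}
```

View pics/side0.png

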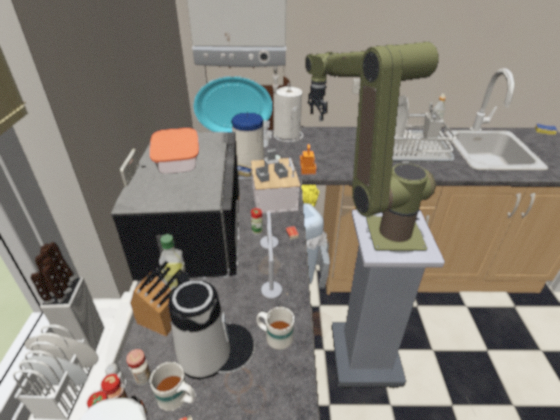

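View pics/top0.png

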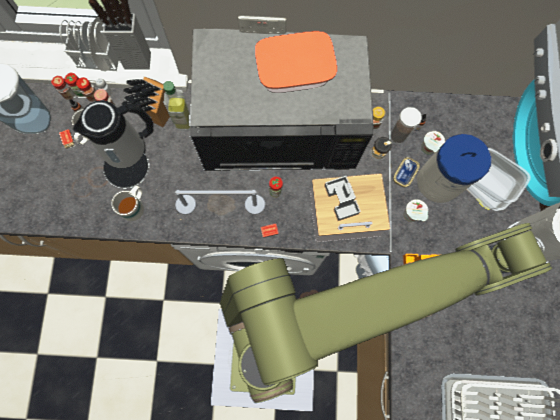

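The side view shows the bin with the grey caddy at about (272,167), the rail's bar at (270,265), the mug at (278,325) and the orange decoy at (310,160). The top view shows the bin lid at (350,205), the grey caddy at (343,197), the lid handle at (355,226) and the rail's bar from (180,193) to (258,193). The spice jar is at (276,185) and the matches at (269,230).

Only two things have the caddy's shape. The grey one on the lid (side 272,167) is the one meant. The orange one (side 310,160) is excluded by colour. I'll confirm this in one crop.

```bash
python3 - <<'E'
import cv2,numpy as np
s=cv2.imread("pics/side0.png");t=cv2.imread("pics/top0.png")
a=cv2.resize(s[140:310,230:330],None,fx=3.5,fy=3.5,interpolation=cv2.INTER_CUBIC)
b=cv2.resize(t[165:250,165:395],(440,163),interpolation=cv2.INTER_CUBIC)
c=cv2.resize(t[170:240,310:392],(440,376),interpolation=cv2.INTER_CUBIC)
im=np.zeros((600,800,3),np.uint8);im[:595,:350]=a;im[:163,360:]=b;im[170:546,360:]=c
cv2.imwrite("pics/crop0.png",im)
E
```

```text
(no output)
```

View pics/crop0.png

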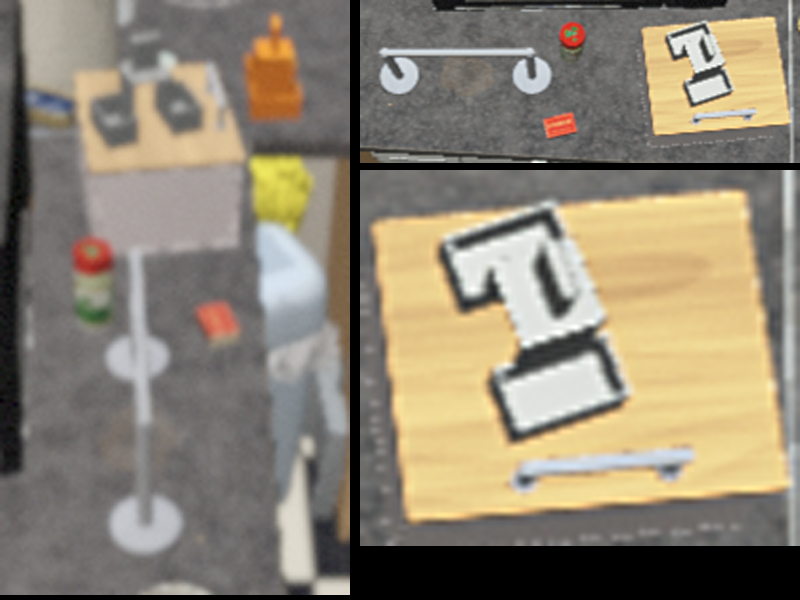

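The grey caddy sits on the wooden lid with its pockets spread along world x, turned about 20°. The bar, handle and bystanders are clearly visible, and the orange one stands beside the bin. Next I'll measure positions.

```bash
cat > h.py <<'E'
import numpy as np,cv2
def ray(f,u,v):
    d=np.linalg.inv(f["K"])@[u,v,1.0]; return f["T"][:3,3],f["T"][:3,:3]@d
def onz(f,u,v,z):
    o,d=ray(f,u,v); return (o+d*(z-o[2])/d[2]).round(1)
def tri(fa,pa,fb,pb):
    A=[];b=[]
    for f,p in((fa,pa),(fb,pb)):
        o,d=ray(f,*p); d/=np.linalg.norm(d); M=np.eye(3)-np.outer(d,d); A.append(M);b.append(M@o)
    return np.linalg.lstsq(np.vstack(A),np.hstack(b),rcond=None)[0].round(1)
E
python3 - <<'E'
from h import *
S=dict(np.load("side0.npz"));T=dict(np.load("top0.npz"))
t=T["pixels"];h=cv2.cvtColor(t,cv2.COLOR_BGR2HSV)
m=cv2.inRange(h,(10,50,120),(28,200,255));m[:160]=0;m[245:]=0;m[:,:305]=0;m[:,395:]=0
c=max(cv2.findContours(m,0,2)[0],key=cv2.contourArea);hull=cv2.convexHull(c)
q=cv2.approxPolyN(hull,4,ensure_convex=True)[0] if hasattr(cv2,"approxPolyN") else cv2.boxPoints(cv2.minAreaRect(hull))
w=np.array([onz(T,*p,135) for p in q.reshape(-1,2).astype(float)]);print("lid",q.tolist(),w[:,:2].tolist(),w.mean(0),[np.linalg.norm(w[i]-w[i-1]).round() for i in range(4)])
def cp(u,v): return ((u-360)/5.366+310-.4,(v-170)/5.366+170-.4)
for n,p,z in [("p2",[(500,376),(605,338),(622,392),(515,434)],171),("p1out",[(445,240),(553,205)],171),("tab",[(540,238),(575,305)],250),("handle",[(517,470),(690,458)],169)]:
    print(n,[onz(T,*cp(*a),z)[:2].tolist() for a in p])
# rail bar
print("rail",onz(T,176,193,152),onz(T,257,193.5,152))
print("side bar", onz(S,230+136/3.5,140+250/3.5,152),onz(S,230+145/3.5,140+520/3.5,5), "disc far",onz(S,230+138/3.5,140+357/3.5,3))
def cs(u,v): return (230+u/3.5-.4,140+v/3.5-.4)
print("top discs",onz(T,185,203.5,3),onz(T,255,203.5,3))
for n,(r,bb) in {"jar":((276,185),90),"matches":((269,230),12)}.items(): print(n,onz(T,*r,bb))
print("tab tri",tri(T,cp(560,255),S,cs(148,45)))
E
```

```text
lid [[390, 229], [318, 235], [311, 179], [382, 172]] [[414.4, -374.6], [382.6, -149.1], [565.7, -120.9], [602.5, -350.2]] [ 491.3 -248.7  135. ] [np.float64(190.0), np.float64(228.0), np.float64(185.0), np.float64(232.0)]
p2 [[463.4, -197.8], [489.6, -258.2], [457.7, -268.3], [429.4, -207.1]]
p1out [[544.0, -164.0], [569.1, -226.8]]
tab [[521.9, -207.9], [484.3, -227.7]]
handle [[408.7, -209.0], [421.3, -308.0]]
rail [489.5 305.  152. ] [502.2  49.3 152. ]
side bar [506.8  55.9 152. ] [493.7 297.9   5. ] disc far [506.2  59.6   3. ]
top discs [496.4 303.5   3. ] [510.   60.7   3. ]
jar [553.5  -9.   90. ]
matches [416.7   6.7  12. ]
tab tri [ 505.8 -217.6  250.6]
```

```bash
cat >> h.py <<'E'
from scipy.spatial.transform import Rotation as R
def go(env,x,y,z,yaw):
    o=env.get_obs(); M=R.from_rotvec(o["ee_rot"]).as_matrix(); d=M.T@(np.array([x,y,z])-o["tcp_pos"])
    cur=np.degrees(np.arctan2(M[1,0],M[0,0])); k=-((yaw-cur+180)%360-180)/5
    print("t",o["t"],"tcp",o["tcp_pos"].round(1),"yaw",cur.round(1),"tilt",M[:,2].round(3),"F",o["force"].round(1),"grasp",round(float(o["opening"]),1),round(float(o["grasp_force"]),1),"q",np.round(o["joint_pos"],2))
    print("shift cm",(d/10).round(2),"turn",round(k,2))
E
python3 - <<'E'
from h import *
from rig import env
go(env,502,-217,345,21)
E
```

```text
t 0.1 tcp [ 292.3 -580.   252.2] yaw 26.7 tilt [-0.001  0.002 -1.   ] F [-0.7  0.3  0.3] grasp 85.4 0.0 q [-1.19  0.12  1.65 -0.    1.37 -0.08]
shift cm [ 35.07 -23.    -9.23] turn 1.15
```

>>> step_arm --commands '[[100,[0,0,-4],0],[100,[0,0,-8],0],[100,[3.4,-2.2,-9.2],0],[100,[6.8,-4.4,-9.2],0],[100,[10.2,-6.6,-9.2],0.5],[100,[13.6,-8.8,-9.2],1.1],[100,[17,-11,-9.2],1.1],[100,[20.4,-13.2,-9.2],1.1]]'

```text
t: 0.77
tcp_pos: [415.6, -368.9, 344.8]
ee_rot: [-3.087, -0.578, 0.0]
force: [0.5, -0.4, 0.2]
opening: 85.3
grasp_force: 0.0
```

```bash
python3 - <<'E'
from h import *
from rig import env
go(env,502,-217,345,21)
E
```

```text
t 0.7667 tcp [ 415.6 -368.9  344.8] yaw 21.2 tilt [-0.     0.001 -1.   ] F [ 0.5 -0.4  0.2] grasp 85.3 0.0 q [-0.82 -0.13  1.75  0.    1.52  0.38]
shift cm [ 13.55 -11.03  -0.02] turn 0.04
```

>>> step_arm --commands '[[100,[3.3,-2.7,0],0],[100,[6.6,-5.4,0],0],[100,[9.9,-8.1,0],0],[100,[12.2,-9.9,0],0],[100,[13.5,-11,0],0],[100,[13.5,-11,0],0],[100,[13.5,-11,0],0]]'

```text
t: 1.35
tcp_pos: [501.3, -218.6, 344.8]
ee_rot: [-3.087, -0.582, 0.001]
force: [0.1, 0.0, -0.1]
opening: 85.5
grasp_force: 0.0
```

```bash
python3 - <<'E'
from h import *
from rig import env
go(env,502,-217,246,21)
f=env.grab_frame("side");g=env.grab_frame("top")
a=cv2.resize(f["pixels"][95:220,220:330],None,fx=3.6,fy=3.6,interpolation=cv2.INTER_CUBIC)
b=cv2.resize(g["pixels"][130:250,290:400],None,fx=3.6,fy=3.6,interpolation=cv2.INTER_CUBIC)
im=np.zeros((450,796,3),np.uint8);im[:,:396]=a;im[:432,400:]=b;cv2.imwrite("pics/c1.png",im)
E
```

```text
t 1.35 tcp [ 501.3 -218.6  344.8] yaw 21.4 tilt [-0.001  0.    -1.   ] F [ 0.1  0.  -0.1] grasp 85.5 0.0 q [-0.51 -0.15  1.77 -0.    1.52  0.69]
shift cm [ 0.13 -0.12  9.88] turn 0.07
```

View pics/c1.png

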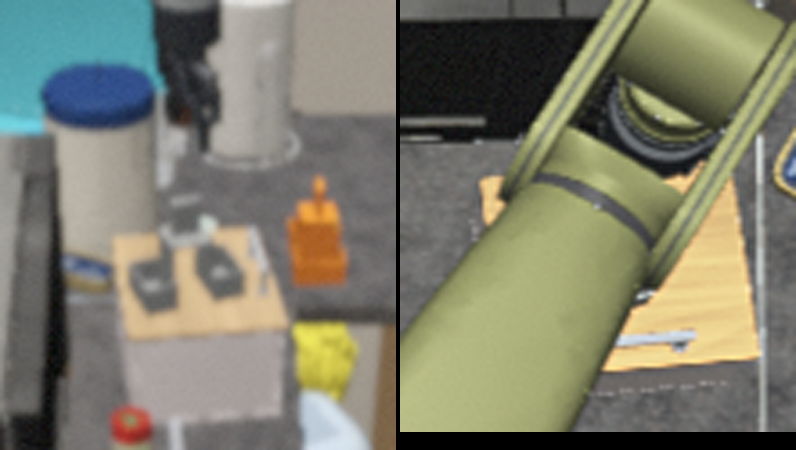

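The gripper (left half, ~(195,100)) hangs in line with the caddy's tab (~(185,205)), and the caddy hasn't moved. I'll descend and close.

>>> step_arm --commands '[[100,[0.1,-0.1,4],0],[100,[0.1,-0.1,7.5],0],[100,[0.1,-0.1,9.8],0],[100,[0.1,-0.1,9.8],0],[100,[0.1,-0.1,9.8],0]]'

```text
t: 1.87
tcp_pos: [500.6, -218.7, 246.0]
ee_rot: [-3.086, -0.576, 0.004]
force: [0.4, -0.2, 0.1]
opening: 85.7
grasp_force: 0.0
```

>>> step_arm --commands '[[50,[0,0,0],0],[30,[0,0,0],0],[15,[0,0,0],0],[0,[0,0,0],0],[0,[0,0,0],0],[0,[0,0,0],0],[0,[0,0,0],0],[0,[0,0,0],0]]' --newtons 45

```text
t: 2.53
tcp_pos: [502.1, -218.2, 248.0]
ee_rot: [3.087, 0.579, 0.001]
force: [0.6, -0.5, 2.6]
opening: 9.1
grasp_force: 45.5
```

>>> step_arm --commands '[[0,[0,0,-2],0],[0,[0,0,-4],0],[0,[0,0,-6],0],[0,[0,0,-8],0],[0,[0,0,-8],0],[0,[0,0,-8],0]]'

```text
t: 3.03
tcp_pos: [502.0, -218.1, 327.6]
ee_rot: [3.087, 0.579, 0.002]
force: [0.8, 0.1, -3.1]
opening: 9.3
grasp_force: 44.8
```

```bash
python3 - <<'E'
from h import *
from rig import env
go(env,500,178,325,3)
f=env.grab_frame("side")
cv2.imwrite("pics/c2.png",cv2.resize(f["pixels"][60:310,200:350],None,fx=2.4,fy=2.4,interpolation=cv2.INTER_CUBIC))
E
```

```text
t 3.0333 tcp [ 502.  -218.1  327.6] yaw 21.2 tilt [ 0.001 -0.001 -1.   ] F [ 0.8  0.1 -3.1] grasp 9.3 44.8 q [-0.51 -0.14  1.79  0.    1.49  0.69]
shift cm [ 14.17 -36.99   0.24] turn 3.65
```

View pics/c2.png

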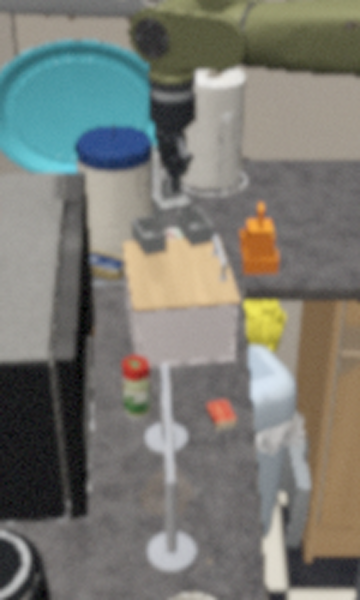

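The caddy is gripped and raised off the lid (pockets at ~(150,233) and (195,222)), and it hangs level. The carry to the rail comes next.

>>> step_arm --commands '[[0,[0.9,-2.3,0],0.4],[0,[2.1,-5.4,0],0.9],[0,[3.4,-9,0],1.5],[0,[4.7,-12.6,0],2.1],[0,[6.1,-16.2,0],2.7],[0,[7.4,-19.8,0],3.2],[0,[8.7,-23,0],3.6],[0,[9.5,-25,0],3.6]]'

```text
t: 3.75
tcp_pos: [498.3, 52.4, 324.4]
ee_rot: [-3.139, -0.091, 0.007]
force: [0.3, 0.3, -2.7]
opening: 9.6
grasp_force: 44.9
```

```bash
python3 - <<'E'
from h import *
from rig import env
go(env,500,178,325,3)
E
```

```text
t 3.75 tcp [498.3  52.4 324.4] yaw 3.3 tilt [-0.004  0.001 -1.   ] F [ 0.3  0.3 -2.7] grasp 9.6 44.9 q [-0.   -0.24  1.88  0.    1.51  1.51]
shift cm [  0.89 -12.53  -0.04] turn 0.06
```

>>> step_arm --commands '[[0,[0.2,-3,0],0],[0,[0.4,-6,0],0],[0,[0.7,-9,0],0],[0,[0.9,-11.5,0],0],[0,[0.9,-12.5,0],0],[0,[0.9,-12.5,0],0],[0,[0.9,-12.5,0],0],[0,[0.9,-12.5,0],0]]'

```text
t: 4.42
tcp_pos: [501.5, 173.6, 326.3]
ee_rot: [3.139, 0.088, -0.002]
force: [0.0, 0.4, -1.5]
opening: 9.4
grasp_force: 45.0
```

```bash
python3 - <<'E'
from h import *
from rig import env
go(env,500,178,193,3)
f=env.grab_frame("side");g=env.grab_frame("top")
a=cv2.resize(f["pixels"][160:310,210:330],None,fx=3.3,fy=3.3,interpolation=cv2.INTER_CUBIC)
b=cv2.resize(g["pixels"][120:250,160:280],None,fx=3.3,fy=3.3,interpolation=cv2.INTER_CUBIC)
im=np.zeros((495,800,3),np.uint8);im[:,:396]=a;im[:429,400:796]=b;cv2.imwrite("pics/c3.png",im)
E
```

```text
t 4.4167 tcp [501.5 173.6 326.3] yaw 3.2 tilt [-0.002 -0.001 -1.   ] F [ 0.   0.4 -1.5] grasp 9.4 45.0 q [ 0.23 -0.18  1.82 -0.    1.5   1.75]
shift cm [-0.1  -0.46 13.33] turn 0.04
```

View pics/c3.png

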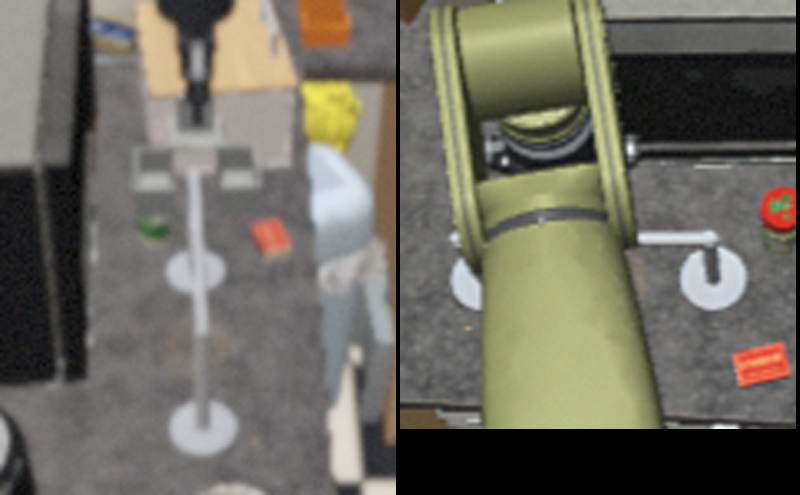

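The caddy's pockets (left half, ~(155,167) and (241,167)) straddle the bar, which lies at about x=197. Tab, gap and bar line up to about 1 mm, so I'll lower it.

>>> step_arm --commands '[[0,[0,-0.4,2],0],[0,[0,-0.4,4.5],0],[0,[0,-0.4,7],0],[0,[0,-0.4,9.5],0],[0,[0,-0.4,11.5],0],[0,[0,-0.4,12.4],0],[0,[0,-0.4,12.8],0],[0,[0,-0.4,13],0]]'

```text
t: 5.18
tcp_pos: [501.7, 178.1, 197.4]
ee_rot: [3.14, 0.087, 0.0]
force: [0.9, -0.9, -1.3]
opening: 9.5
grasp_force: 44.9
```

>>> step_arm --commands '[[0,[0,0,0.1],0],[0,[0,0,0.2],0],[0,[0,0,0.3],0],[0,[0,0,0.3],0],[0,[0,0,0.3],0]]'

```text
t: 5.6
tcp_pos: [501.7, 178.8, 195.0]
ee_rot: [-3.14, -0.089, -0.002]
force: [0.3, -0.5, -1.9]
opening: 9.4
grasp_force: 44.9
```

>>> step_arm --commands '[[0,[0,0,0.1],0],[0,[0,0,0.2],0],[0,[0,0,0.3],0],[0,[0,0,0.3],0],[0,[0,0,0.3],0]]'

```text
t: 6.02
tcp_pos: [501.7, 178.8, 192.9]
ee_rot: [-3.14, -0.089, -0.001]
force: [-3.3, -0.8, 5.2]
opening: 9.3
grasp_force: 46.2
```

>>> step_arm --commands '[[25,[0,0,0],0],[45,[0,0,0],0],[60,[0,0,0],0],[60,[0,0,0],0],[60,[0,0,0],0],[60,[0,0,0],0]]'

```text
t: 6.52
tcp_pos: [501.4, 178.7, 191.2]
ee_rot: [3.14, 0.089, -0.0]
force: [-0.0, -0.1, 0.4]
opening: 51.1
grasp_force: 0.0
```

>>> step_arm --commands '[[60,[0,0,-2],0],[60,[0,0,-5],0],[60,[0,0,-9],0],[60,[0,0,-13],0],[60,[0,0,-15],0],[60,[0,0,-15],0]]'

```text
t: 7.02
tcp_pos: [503.6, 179.2, 348.8]
ee_rot: [-3.138, -0.089, -0.018]
force: [0.8, -0.0, -0.1]
opening: 51.3
grasp_force: 0.0
```

```bash
python3 - <<'E'
from h import *
from rig import env
go(env,415.5,-258.5,260,98)
go(env,415.5,-258.5,260,-82)
f=env.grab_frame("side")
cv2.imwrite("pics/c4.png",cv2.resize(f["pixels"][140:310,200:350],None,fx=3.5,fy=3.5,interpolation=cv2.INTER_CUBIC))
E
```

```text
t 7.0167 tcp [503.6 179.2 348.8] yaw 3.2 tilt [ 0.011  0.003 -1.   ] F [ 0.8 -0.  -0.1] grasp 51.3 0.0 q [ 0.24 -0.18  1.79  0.    1.52  1.76]
shift cm [-11.37  43.22   8.66] turn -18.95
t 7.0167 tcp [503.6 179.2 348.8] yaw 3.2 tilt [ 0.011  0.003 -1.   ] F [ 0.8 -0.  -0.1] grasp 51.3 0.0 q [ 0.24 -0.18  1.79  0.    1.52  1.76]
shift cm [-11.37  43.22   8.66] turn 17.05
```

View pics/c4.png

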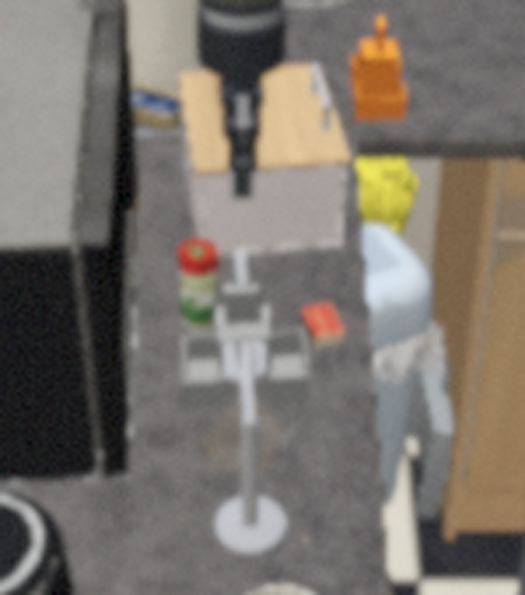

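The caddy hangs level astride the bar (pockets at ~(200,358) and (290,355), tab ~(240,290)) and the gripper is clear. Next I'll move to the lid handle, turning 95°.

>>> step_arm --commands '[[60,[-0.8,3,0],-1.3],[60,[-1.6,6,0],-2.6],[60,[-2.4,9,0],-3.9],[60,[-3.2,12,0],-5.2],[60,[-4,15,0],-6.5],[60,[-4.8,18,0],-7.8],[60,[-5.6,21,0],-9.1],[60,[-6.4,24,0],-10.4]]'

```text
t: 7.73
tcp_pos: [449.9, -65.7, 339.0]
ee_rot: [-2.777, -1.464, 0.004]
force: [1.2, 0.4, -0.5]
opening: 51.0
grasp_force: 0.0
```

```bash
python3 - <<'E'
from h import *
from rig import env
go(env,415.5,-258.5,260,98)
E
```

```text
t 7.7333 tcp [449.9 -65.7 339. ] yaw 55.6 tilt [-0.003  0.001 -1.   ] F [ 1.2  0.4 -0.5] grasp 51.0 0.0 q [-0.26 -0.36  1.95  0.    1.56  0.34]
shift cm [-17.84   8.08   7.89] turn -8.48
```

>>> step_arm --commands '[[60,[-2.6,1.2,0],-1.3],[60,[-5.2,2.4,0],-2.6],[60,[-7.8,3.5,0],-3.9],[60,[-10.4,4.7,1],-5.2],[60,[-13,5.9,3],-6.5],[60,[-15.6,7.1,5],-7.8],[60,[-17.8,8.1,7.5],-8.5],[60,[-17.8,8.1,7.9],-8.5]]'

```text
t: 8.4
tcp_pos: [412.9, -258.3, 255.0]
ee_rot: [-2.062, -2.356, 0.003]
force: [-0.9, 0.9, -0.9]
opening: 51.5
grasp_force: 0.0
```

>>> step_arm --commands '[[60,[0,0,0],0],[60,[0,0,0],0]]'

```text
t: 8.57
tcp_pos: [415.8, -256.3, 261.1]
ee_rot: [-2.066, -2.364, -0.0]
force: [0.5, 0.2, -0.1]
opening: 50.8
grasp_force: 0.0
```

```bash
python3 - <<'E'
from h import *
from rig import env
go(env,415.5,-258.5,171,98)
f=env.grab_frame("side");g=env.grab_frame("top")
a=cv2.resize(f["pixels"][100:210,230:330],None,fx=4,fy=4,interpolation=cv2.INTER_CUBIC)
b=cv2.resize(g["pixels"][150:250,300:400],None,fx=4,fy=4,interpolation=cv2.INTER_CUBIC)
im=np.zeros((440,800,3),np.uint8);im[:,:400]=a;im[:400,400:800]=b;cv2.imwrite("pics/c5.png",im)
E
```

```text
t 8.5667 tcp [ 415.8 -256.3  261.1] yaw 97.7 tilt [-0.002  0.002 -1.   ] F [ 0.5  0.2 -0.1] grasp 50.8 0.0 q [-0.66 -0.25  1.99  0.    1.4  -0.8 ]
shift cm [-0.23 -0.05  9.01] turn -0.06
```

View pics/c5.png

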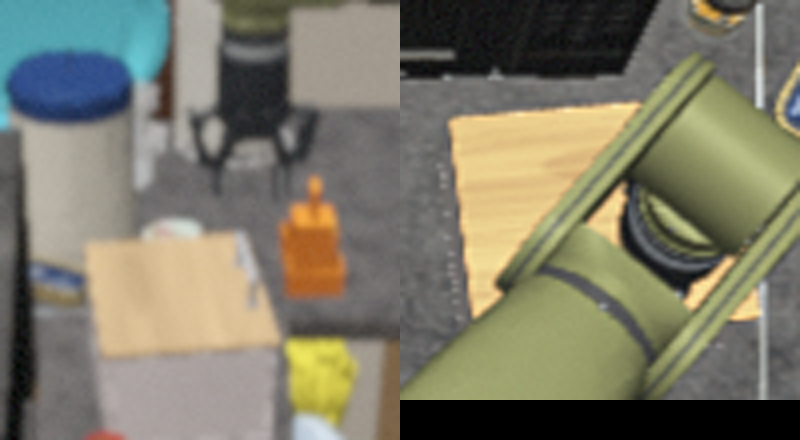

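The open fingers (tips ~(218,190) and (280,190) in the left half) straddle the handle at (246,268). I'll descend and grip.

>>> step_arm --commands '[[60,[-0.2,0,3.5],0],[60,[-0.2,0,6.5],0],[60,[-0.2,0,8.2],0],[60,[-0.2,0,8.9],0],[60,[-0.2,0,8.9],0],[60,[-0.2,0,8.9],0]]'

```text
t: 9.17
tcp_pos: [417.4, -258.9, 174.9]
ee_rot: [2.064, 2.366, 0.0]
force: [-0.0, -0.3, 0.3]
opening: 51.2
grasp_force: 0.0
```

>>> step_arm --commands '[[30,[0,0,0],0],[10,[0,0,0],0],[0,[0,0,0],0],[0,[0,0,0],0],[0,[0,0,0],0],[0,[0,0,0],0],[0,[0,0,0],0]]' --newtons 40

```text
t: 9.75
tcp_pos: [418.3, -259.3, 175.0]
ee_rot: [2.063, 2.363, 0.004]
force: [4.8, 0.9, -0.3]
opening: 8.2
grasp_force: 39.0
```

```bash
python3 - <<'E'
from h import *
from rig import env
go(env,415.5,-258.5,171,98)
print("fraction rows: tool shift (y,z) cm at lid angle")
for a in range(0,50,5):
    r=np.radians(180-14.2-a); print(a,round((171.2*np.cos(r)+166)/10,2),round((171.2*np.sin(r)-42)/10,2))
E
```

```text
t 9.75 tcp [ 418.3 -259.3  175. ] yaw 97.7 tilt [ 0.006 -0.001 -1.   ] F [ 4.8  0.9 -0.3] grasp 8.2 39.0 q [-0.67 -0.17  2.08  0.    1.23 -0.8 ]
shift cm [ 0.12 -0.27  0.4 ] turn -0.05
fraction rows: tool shift (y,z) cm at lid angle
0 0.0 -0.0
5 0.43 1.43
10 0.98 2.82
15 1.66 4.15
20 2.44 5.42
25 3.33 6.62
30 4.33 7.74
35 5.41 8.76
40 6.59 9.69
45 7.83 10.51
```

>>> step_arm --commands '[[0,[0,0.2,-0.7],0],[0,[0,0.4,-1.4],0],[0,[0,0.7,-2.1],0],[0,[0,1,-2.8],0],[0,[0,1.3,-3.5],0],[0,[0,1.7,-4.2],0],[0,[0,2.1,-4.8],0],[0,[0,2.4,-5.4],0]]'

```text
t: 10.42
tcp_pos: [440.5, -256.0, 227.6]
ee_rot: [2.066, 2.366, -0.001]
force: [3.9, -3.3, -5.2]
opening: 8.0
grasp_force: 38.8
```

```bash
python3 - <<'E'
from h import *
from rig import env
go(env,415.5,-258.5,171,98)
f=env.grab_frame("side")
cv2.imwrite("pics/c6.png",cv2.resize(f["pixels"][90:300,210:340],None,fx=2.8,fy=2.8,interpolation=cv2.INTER_CUBIC))
E
```

```text
t 10.4167 tcp [ 440.5 -256.   227.6] yaw 97.7 tilt [-0.    -0.001 -1.   ] F [ 3.9 -3.3 -5.2] grasp 8.0 38.8 q [-0.63 -0.17  1.99 -0.    1.33 -0.77]
shift cm [ 0.09 -2.51  5.66] turn -0.05
```

View pics/c6.png

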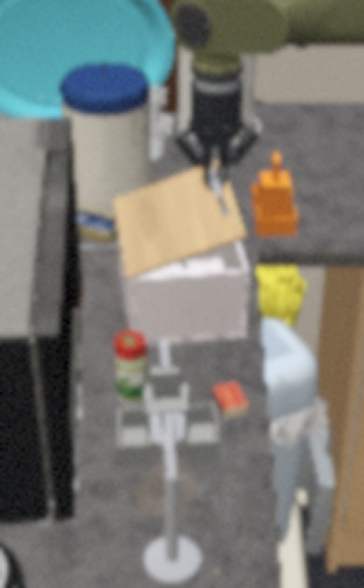

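The lid (crop ~(180,215)) is up about 20° with the handle held at (215,185). The caddy still hangs on the bar at (168,425). I'll continue to 45°.

>>> step_arm --commands '[[0,[0,0.4,-0.6],0],[0,[0,0.9,-1.2],0],[0,[0,1.4,-1.8],0],[0,[0,1.9,-2.3],0],[0,[0,2.4,-2.8],0],[0,[0,2.9,-3.3],0],[0,[0,3.4,-3.7],0],[0,[0,3.9,-4.1],0]]'

```text
t: 11.13
tcp_pos: [478.3, -250.5, 270.6]
ee_rot: [-2.065, -2.365, 0.003]
force: [-6.1, -0.9, 5.1]
opening: 8.6
grasp_force: 39.0
```

>>> step_arm --commands '[[0,[0,0.4,-0.3],0],[0,[0,0.8,-0.6],0],[0,[0,1.2,-0.8],0],[0,[0,1.4,-1],0],[0,[0,1.4,-1],0],[0,[0,1.4,-1],0],[0,[0,1.4,-1],0],[0,[0,1.4,-1],0]]'

```text
t: 11.8
tcp_pos: [492.4, -248.5, 281.1]
ee_rot: [-2.066, -2.366, 0.002]
force: [-7.2, -0.6, 6.6]
opening: 8.1
grasp_force: 39.4
```

>>> step_arm --commands '[[0,[0,0,0],0],[0,[0,0,0],0],[0,[0,0,0],0],[0,[0,0,0],0],[0,[0,0,0],0],[0,[0,0,0],0]]'

```text
t: 12.3
tcp_pos: [492.4, -248.5, 281.1]
ee_rot: [-2.066, -2.366, 0.002]
force: [-6.4, -0.2, 5.8]
opening: 8.0
grasp_force: 39.4
```

```bash
python3 - <<'E'
from h import *
from rig import env
go(env,415.5,-258.5,175,98)
f=env.grab_frame("side")
cv2.imwrite("pics/c7.png",cv2.resize(f["pixels"][90:300,210:340],None,fx=2.8,fy=2.8,interpolation=cv2.INTER_CUBIC))
E
```

```text
t 12.3 tcp [ 492.4 -248.5  281.1] yaw 97.7 tilt [-0.001 -0.    -1.   ] F [-6.4 -0.2  5.8] grasp 8.0 39.4 q [-0.56 -0.11  1.84 -0.    1.41 -0.7 ]
shift cm [ 0.04 -7.75 10.62] turn -0.05
```

View pics/c7.png

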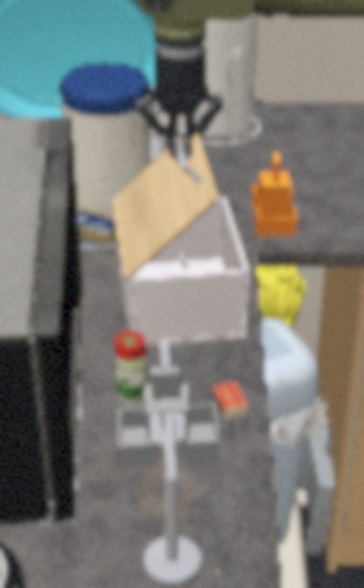

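The lid is at about 44° by the arm's geometry, held still by the handle at crop ~(185,165). The caddy is at rest on the bar and the bystanders haven't moved, so I'm handing in.

```bash
python3 -c "
from rig import env
print(env.job_done())"
```

```text
the job is handed in; nothing more can be done
None
```

I handed the job in at about 12 s: the caddy hangs level astride the rail, released, and the gripper holds the lid still at about 44°. The other things on the worktop look unmoved; the hand-in returned no verdict.

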